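# Set up two glued frames for curing

## Task

Set up the two glued frames for curing: lay the brass frame flat in the blue tray and the black frame flat in the red tray, each centred and square between the tray's end stops. Once a frame lies in its tray, stand its squaring block upright inside it, down on the tray: the orange block in the brass frame, the white block in the black frame. When both are done, last of all stand the steel weight upright on the middle of the orange block; leave the tape roll and the glue bottle where they are, and let go of everything.

Things in the scene. Friction and masses are not known exactly. Their poses are not given: they have to be found in the camera images.
- blue_tray: Blue painted flat steel tray, fixed to the bench: plate 80 (own x) x 152 (own y) x 6 mm thick, with a bare-steel stop bar 8 mm wide rising 8 mm above the plate along each short end, leaving 136 mm between the stops; the two long sides are open. Origin at the centre of its underside, on the bench; y along the long side, z up. A frame lying in it rests on the plate's top, 6 mm above the origin.
- red_tray: Red painted flat steel tray, fixed to the bench: plate 80 (own x) x 152 (own y) x 6 mm thick, with a bare-steel stop bar 8 mm wide rising 8 mm above the plate along each short end, leaving 136 mm between the stops; the two long sides are open. Origin at the centre of its underside, on the bench; y along the long side, z up. A frame lying in it rests on the plate's top, 6 mm above the origin.
- brass_frame_c (a point): Yellow brass rectangular open frame, loose, lying flat on the bench: outside 60 (own x) x 120 (own y) x 20 mm high, bars 8 mm wide, opening 44 x 104 mm, about 0.2 kg. Point at its centre, 10 mm above its underside; z up. Can be gripped from above across the 60 mm outside width at mid-length.
- black_frame_c (a point): Black rectangular open frame, loose, lying flat on the bench: outside 60 (own x) x 120 (own y) x 20 mm high, bars 8 mm wide, opening 44 x 104 mm, about 0.2 kg. Point at its centre, 10 mm above its underside; z up. Can be gripped from above across the 60 mm outside width at mid-length.
- orange_block_c (a point): Orange plastic squaring block, loose, upright: 36 (own x) x 90 (own y) x 55 mm high, about 0.2 kg. Point at its centre, 27.5 mm above its underside; z up. Fits upright into a frame's opening with 4 mm to spare on each long side and 7 mm at each end, and then stands on the tray plate 35 mm proud of the frame; grip it across its 36 mm width in the upper 30 mm so that the fingers stay above the frame.
- white_block_c (a point): White plastic squaring block, loose, upright: 36 (own x) x 90 (own y) x 55 mm high, about 0.2 kg. Point at its centre, 27.5 mm above its underside; z up. Fits upright into a frame's opening with 4 mm to spare on each long side and 7 mm at each end, and then stands on the tray plate 35 mm proud of the frame; grip it across its 36 mm width in the upper 30 mm so that the fingers stay above the frame.
- weight_c (a point): Plain bright steel cylinder with a thin dark band, standing upright, loose: 44 mm diameter, 50 mm high, about 0.55 kg. Point at its centre, 25 mm above its underside; z up.
- tape_roll_c (a point): Roll of yellow tape lying flat, loose: 92 mm outside diameter, 24 mm high. Point at its centre. Not part of the job: leave it.
- glue_bottle_c (a point): White bottle with a red cap and a paper label, standing at the far side of the bench, loose: 48 mm diameter, 120 mm high. Point at half height. Not part of the job: leave it.
Not all that is in view belongs to the job. Several things look just like the part that bears orange_block_c: the one meant starts nearest to the robot's base.

How it is judged:
By the outcome, as a careful person would: the job done as asked, in the order asked, and still so for the second after the job is handed in, with the robot touching nothing.
It also fails if it takes over 134 s, if anything falls off the work surface, if the arm or the gripper's body presses on something with over 40 N, if the wrist force passes 120 N, or if a joint passes its speed limit or range.

## Robot

A 6-joint arm with a two-finger parallel gripper is mounted at the origin on the work surface. World frame = base frame: x ahead of the robot, y to its left, z up, the work surface at z = 0. Lengths are in m, angles in rad, forces in N, time in s.
With the tool pointing down it reaches from about 0.25 to 0.775 m from the base axis. Payload 4 kg.
Tool frame: the origin (TCP) lies at the very end of the fingers, on their centre line; the grasp point (between the pads) lies 19 mm behind it; z points along the fingers, y is the line along which they close (so a half turn about z gives the same grasp; the last joint's range is limited). The gripper opens to 94 mm and grips with 3 to 60 N. Pads are 16 mm wide; open, the fingers measure 119 mm over their backs; the gripper's body (75 mm by 177 mm) begins 78 mm behind the grasp point.
Start: joints at [-1.441, 0.087, 1.371, -0, 1.684, -0.103], TCP at [0.127, -0.535, 0.206] pointing down, gripper open.
Joint ranges: [-3.1, 3.1], [-0.76, 2.03], [0.27, 2.55], [-1.08, 4.22], [0.17, 2.65], [-2.57, 2.57]. Speed limits (rad/s): [2.79, 2.79, 3.14, 3.14, 3.14, 3.14].

## Interface

Orientations are given as [roll, pitch, yaw] about the fixed x, y, z axes, in that order (R = Rz(yaw) Ry(pitch) Rx(roll)).
In Python, from bench import robot, vision gives the robot as it stands.
- The arm moves only by the shell command python3 -m crank 'ROWS'. ROWS is JSON, a list of rows, each a list of 3 entries, a list of its own where there are three numbers: the closure, from 0 (fully open) to 1 (shut), then the shift along the tool's x, y, z in m, then the turn, a rotation vector about the tool's x, y, z in degrees. A call has 1 to 8 rows; each row shifts and turns the commanded pose from where the row before left it, along the tool's axes as they then stand; what a row does not reach is not made up. A row lasts 1/10 s, in which the tool goes at most 50 mm and 8.59 degrees, less where a joint would pass 70% of its speed; a pose out of reach is approached as far as the arm can. A call with a gripper value outside its range is refused whole. The fingers move at their own pace and stop on an object; the grip force is fixed at half the most. Time passes only in rows, so rows that do not move let the fingers close. It gives the time, the measured TCP pose, the force, the opening and the grip force at its end, in the units of the state.
- robot.get_obs(): the state, without advancing time (a new reading comes with each control period).
- vision.snapshot(name): name is "scene" or "top" or "wrist"; returns a dict with "color" (420x560x3 uint8, red, green, blue), "z_map" (420x560 float32, m along the optical axis (not along the pixel's ray), 0 where there is no reading), "fx", "fy", "cx", "cy" (pixels), "R" (3x3) and "t" (3): a world point X has camera coordinates R X + t. Camera axes: x right, y down, z forward; pixel columns grow to the right and rows downward; lengths in m; the calibration is good to about 2 mm. A picture is of the moment at which its call begins.
- robot.close_job(): hands the job in; it is judged then, once.
The state is a dict: "time": time; "joint_positions": joint angles; "qvel": joint speeds; "joint_torque": joint torques, N m; "tool_pos": TCP position; "ee_rot": TCP orientation; "wrist_force": force on the tool from outside, world axes, zero at the start; "wrist_torque": the same for the moment, N m; "width": finger opening in m; "finger_force": force on a finger pad.
Only numpy, scipy, OpenCV 4.12 (cv2) and the standard library are available. Lean on these libraries where they do the work, as an engineer would, in place of code of your own. Each camera call takes 0.05 s, during which the arm holds its last target. There are 200 camera calls.

## Working session

There is one attempt and no reset: what is moved stays moved. The work goes in short steps, Python scripts to look and compute and a shell command to move; the robot and the scene stay as the last step left them, time stands still between calls to the robot, and variables do not carry over. Pictures are saved under pics/ and viewed, at most 14 in all, crops included, and the job is handed in when it is done.

```bash
mkdir -p pics; ls
python3 - <<'E'
from bench import robot, vision
import cv2,pickle
for n in("top","scene"):
    s=vision.snapshot(n); cv2.imwrite(f"pics/{n}0.png",s["color"][:,:,::-1]); pickle.dump(s,open(f"{n}0.pkl","wb"))
    print(n,s["R"].round(3).tolist(),s["t"].round(3),s["fx"],s["cx"],s["cy"])
print(robot.get_obs())
E
```

```text
pics
top [[-0.022, -1.0, 0.003], [-0.987, 0.021, -0.158], [0.158, -0.007, -0.987]] [-0.026  0.585  1.229] 450.0431040751563 272.07281147684404 214.9682939458433
scene [[-0.831, 0.556, 0.003], [0.48, 0.72, -0.501], [-0.281, -0.415, -0.865]] [ 0.499 -0.208  1.281] 401.02544218879916 275.00101502612574 207.84674554516621
{'time': 0.1, 'joint_positions': array([-1.44108076e+00,  8.79036763e-02,  1.37208091e+00, -1.57037836e-05,
        1.68355736e+00, -1.03096743e-01]), 'qvel': array([ 0.00101148, -0.00124862, -0.00250606,  0.00129707, -0.00019867,
        0.00081652]), 'joint_torque': array([ 2.55426865e-03, -3.41254771e+01, -3.03300941e+01,  7.20363809e-02,
        3.04265250e-02, -1.01689791e-04]), 'tool_pos': array([ 0.12682356, -0.53469213,  0.20442012]), 'ee_rot': array([-3.13965211e+00, -1.85084934e-04,  2.32810382e-01]), 'wrist_force': array([-0.03242317, -0.04144771,  0.7421436 ]), 'wrist_torque': array([-0.04410496, -0.02332823, -0.01189144]), 'finger_force': 0.0, 'width': 0.0940506558971959}
```

View pics/top0.png

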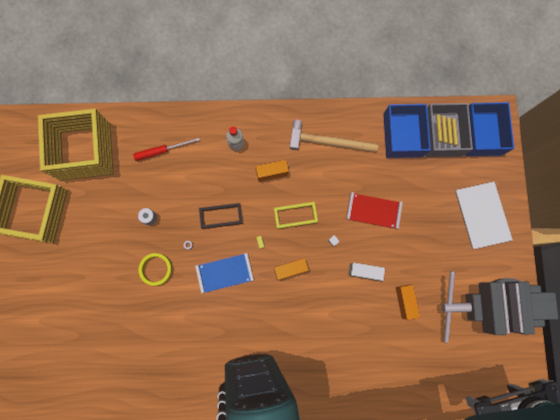

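View pics/scene0.png

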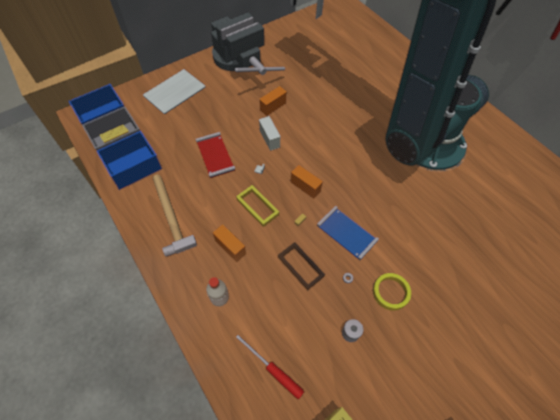

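The top view shows three orange blocks at (272,170), (292,270) and (409,302). The brass frame is at (296,215), the black frame at (220,216), the blue tray at (224,272) and the red tray at (375,210). The white block is at (368,272), the weight at (147,216), the tape at (155,269) and the bottle at (235,138). The base is at the bottom edge, partly hidden.

Next I measure these positions, with the distance of each orange block from the base.

```bash
cat > h.py <<'E'
import numpy as np, cv2, pickle
from bench import robot, vision
def ray(s,u,v,z):
    d=np.stack([(np.asarray(u,float)-s["cx"])/s["fx"],(np.asarray(v,float)-s["cy"])/s["fy"],np.ones(np.shape(u))],-1)@s["R"]
    c=-s["R"].T@s["t"]
    return c+d*((z-c[2])/d[...,2])[...,None]
def height(s):
    v,u=np.mgrid[:420,:560]; Z=s["z_map"]
    p=np.stack([(u-s["cx"])/s["fx"]*Z,(v-s["cy"])/s["fy"]*Z,Z],-1)
    return ((p-s["t"])@s["R"])
HSV=dict(orange=((5,150,90),(16,255,255)),brass=((22,120,80),(35,255,255)),blue=((100,120,60),(125,255,255)),
 red=((0,180,80),(4,255,255)),white=((0,0,130),(180,60,255)),black=((0,0,0),(180,140,60)),any=((0,0,0),(180,255,255)))
def find(s,col,z,near=None,rad=70,tol=.012,minpx=30):
    """rect of top face at height z -> list of (centre xy, sizes(long,short), angle of long side deg)"""
    m=cv2.inRange(cv2.cvtColor(s["color"],cv2.COLOR_RGB2HSV),*HSV[col])
    P=height(s); m[(abs(P[...,2]-z)>tol)|(s["z_map"]==0)]=0
    if near is not None:
        k=np.zeros_like(m); cv2.circle(k,tuple(near),rad,255,-1); m&=k
    out=[]
    for c in cv2.findContours(m,cv2.RETR_EXTERNAL,cv2.CHAIN_APPROX_NONE)[0]:
        if cv2.contourArea(c)<minpx: continue
        c=c[:,0]; w=ray(s,c[:,0],c[:,1],z)[:,:2]
        (x,y),(a,b),t=cv2.minAreaRect((w*1000).astype(np.float32))
        if a<b: a,b,t=b,a,t+90
        out.append((round(x),round(y),round(a),round(b),round((t+90)%180-90,1),tuple(c.mean(0).round().astype(int).tolist())))
    return out
E
cat > a.py <<'E'
from h import *
for n in("top0","scene0"):
    s=pickle.load(open(n+".pkl","rb")); print(n)
    for c,z in(("orange",.055),("brass",.02),("blue",.006),("red",.006),("white",.055),("black",.02),("white",.05)):
        print(c,z,[r for r in find(s,c,z,tol=.01) if r[2]<170])
s=pickle.load(open("top0.pkl","rb"))
print(cv2.cvtColor(s["color"],cv2.COLOR_RGB2HSV)[[170,270,206,272,216,272],[272,292,221,224,147,368]])
E
python3 a.py
```

```text
top0
orange 0.055 [(336, -409, 90, 38, 7.9, (410, 301)), (718, -42, 89, 38, -78.3, (273, 167))]
brass 0.02 [(442, 297, 91, 87, 88.8, (155, 269)), (512, -3, 32, 13, 17.3, (260, 242)), (589, -107, 119, 61, -82.5, (296, 214))]
blue 0.006 [(426, 103, 133, 76, -77.3, (224, 273)), (840, -450, 112, 86, -0.0, (406, 131)), (841, -698, 114, 78, -0.1, (488, 129))]
red 0.006 [(598, -338, 131, 78, 77.9, (375, 211))]
white 0.055 [(246, -504, 41, 9, -11.2, (447, 333)), (421, -299, 90, 35, 79.3, (368, 271)), (590, 319, 40, 40, -1.2, (145, 215))]
black 0.02 [(894, -573, 88, 13, 88.8, (448, 110))]
white 0.05 [(421, -300, 91, 36, 79.3, (367, 271)), (591, 320, 40, 40, -1.2, (145, 215))]
scene0
orange 0.055 [(719, -39, 93, 37, -79.5, (229, 240)), (435, -85, 91, 42, -73.8, (307, 177)), (337, -407, 96, 41, 6.9, (273, 96))]
brass 0.02 [(444, 298, 94, 92, 4.7, (392, 291)), (518, 0, 31, 10, 13.9, (300, 219)), (591, -105, 124, 61, -82.9, (257, 205))]
blue 0.006 [(430, 102, 129, 76, -77.1, (347, 233)), (830, -390, 130, 10, 0.3, (139, 177)), (828, -473, 133, 58, -0.1, (129, 158)), (827, -723, 133, 47, -0.3, (99, 108))]
red 0.006 [(599, -342, 121, 76, 77.6, (214, 154))]
white 0.055 [(594, 320, 41, 40, -81.7, (354, 328)), (422, -299, 91, 37, 78.9, (269, 128))]
black 0.02 [(570, 118, 104, 17, 87.8, (311, 263)), (828, -611, 132, 27, -2.2, (110, 126)), (367, -657, 102, 53, -37.6, (228, 64))]
white 0.05 [(593, 320, 41, 40, -81.7, (354, 328)), (420, -303, 91, 37, 78.9, (269, 128))]
[[ 17 206 202]
 [ 17 199 201]
 [  5  40  71]
 [109 160 180]
 [140   7 116]
 [138   6 203]]
```

```bash
sed -i 's/(16,255,255)/(19,255,255)/; s/black=.*60)),any/black=((0,0,0),(180,140,75)),any/' h.py
cat >> h.py <<'E'
def go(x,y,z,yaw):
    """total tool-axis shift (mm) at the present yaw, then turn about tool z (deg), then shift in new axes alternative"""
    o=robot.get_obs(); p=o["tool_pos"]*1000; r=o["ee_rot"]; y0=r[2]
    d=np.array([x,y,z])-p
    t=(np.degrees(y0)-yaw+90)%180-90
    for n,a in(("shift first",y0),("after turn",y0-np.radians(t))):
        print(n,np.round([np.cos(a)*d[0]+np.sin(a)*d[1],np.sin(a)*d[0]-np.cos(a)*d[1],-d[2]],1),end="; ")
    print("turn z",round(t,1),"| now",p.round(1),np.degrees(r).round(2),"w",round(o["width"]*1000,1),"t",o["time"].__round__(2),"F",o["wrist_force"].round(1), "j6",round(np.degrees(o["joint_positions"][5])))
E
cat > a.py <<'E'
from h import *
for n in("top0","scene0"):
    s=pickle.load(open(n+".pkl","rb")); print(n)
    print([r for r in find(s,"orange",.055,tol=.01) if r[2]<170])
    print(find(s,"black",.02,tol=.015,near=(220,216) if n=="top0" else (301,265),rad=45))
s=pickle.load(open("top0.pkl","rb"))
cv2.imwrite("pics/crop1.png",cv2.resize(s["color"][150:330,190:430,::-1],(720,540),interpolation=cv2.INTER_CUBIC))
go(590,-106,200,97.4)
E
python3 a.py
```

```text
top0
[(336, -409, 90, 38, 7.9, (410, 301)), (433, -88, 90, 36, -74.7, (291, 268)), (718, -42, 89, 38, -79.5, (272, 168))]
[(590, 111, 117, 58, -84.2, (220, 216))]
scene0
[(719, -39, 93, 37, -79.5, (229, 240)), (435, -85, 91, 42, -73.8, (307, 177)), (337, -407, 96, 41, 6.9, (273, 96))]
[(595, 114, 119, 61, -84.4, (301, 266))]
shift first [ 549.6 -310.3    4.4]; after turn [365.5 514.5   4.4]; turn z -84.1 | now [ 126.8 -534.7  204.4] [-1.7989e+02 -1.0000e-02  1.3340e+01] w 94.1 t 0.1 F [-0.  -0.   0.7] j6 -6
```

View pics/crop1.png

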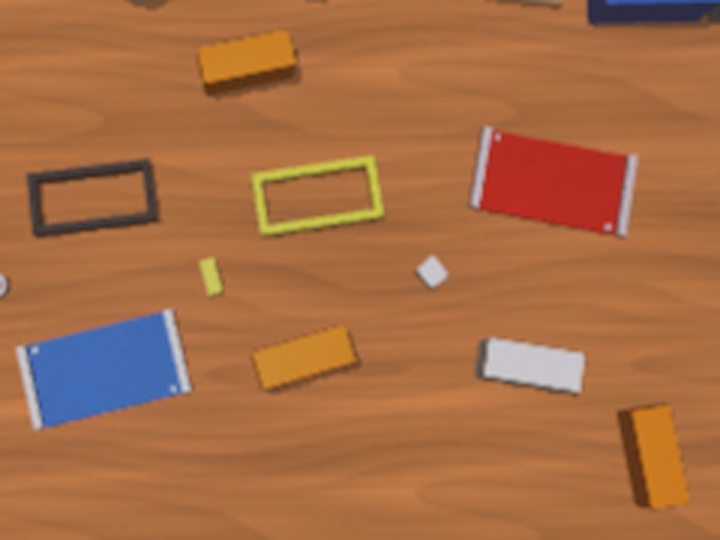

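The crop shows the trays, frames and blocks clearly. The orange candidates are (291,268) at 0.44 m from the base, (410,301) at 0.53 m and (272,168) at 0.72 m, so I choose (291,268). Next I move above the brass frame.

```bash
python3 -m crank '[[0,[0.039,-0.022,0],[0,0,0]],[0,[0.039,-0.022,0],[0,0,0]],[0,[0.039,-0.022,0],[0,0,0]],[0,[0.039,-0.022,0],[0,0,0]],[0,[0.039,-0.022,0],[0,0,0]],[0,[0.039,-0.022,0],[0,0,0]],[0,[0.039,-0.022,0],[0,0,0]]]'
python3 -m crank '[[0,[0.039,-0.022,0],[0,0,0]],[0,[0.039,-0.022,0],[0,0,0]],[0,[0.039,-0.022,0],[0,0,0]],[0,[0.039,-0.022,0],[0,0,0]],[0,[0.039,-0.022,0],[0,0,0]],[0,[0.039,-0.022,0],[0,0,0]],[0,[0.039,-0.022,0],[0,0,0]]]'
python3 -m crank '[[0,[0,0,0],[0,0,-8.4]],[0,[0,0,0],[0,0,-8.4]],[0,[0,0,0],[0,0,-8.4]],[0,[0,0,0],[0,0,-8.4]],[0,[0,0,0],[0,0,-8.4]]]'
python3 -m crank '[[0,[0,0,0],[0,0,-8.4]],[0,[0,0,0],[0,0,-8.4]],[0,[0,0,0],[0,0,-8.4]],[0,[0,0,0],[0,0,-8.4]],[0,[0,0,0],[0,0,-8.4]]]'
python3 - <<'E'
from h import *
s=vision.snapshot("wrist"); cv2.imwrite("pics/w1.png",s["color"][:,:,::-1])
print(find(s,"brass",.02,rad=0,minpx=200)); go(590,-106,200,97.4)
E
```

```text
time: 0.8
tool_pos: [0.3579, -0.3207, 0.2051]
ee_rot: [-3.141, 0.0, 0.233]
wrist_force: [0.2, -0.1, -0.4]
width: 0.094
finger_force: 0.0
time: 1.5
tool_pos: [0.588, -0.1079, 0.2048]
ee_rot: [-3.141, 0.001, 0.233]
wrist_force: [0.2, -1.2, -0.6]
width: 0.0939
finger_force: 0.0
time: 2.0
tool_pos: [0.5868, -0.1093, 0.2046]
ee_rot: [-3.14, 0.001, 0.972]
wrist_force: [-1.0, 0.4, 0.2]
width: 0.0941
finger_force: 0.0
time: 2.5
tool_pos: [0.5868, -0.1094, 0.2046]
ee_rot: [-3.14, -0.001, 1.705]
wrist_force: [-0.5, 0.4, 0.1]
width: 0.0938
finger_force: 0.0
[(591, -107, 120, 60, -81.9, (282, 188)), (516, -4, 33, 14, 14.7, (230, 95))]
shift first [2.9 3.7 4.7]; after turn [3.  3.7 4.7]; turn z 0.5 | now [ 586.7 -109.4  204.7] [-1.7992e+02 -3.0000e-02  9.7900e+01] w 93.9 t 2.55 F [0.2 0.7 0. ] j6 -24
```

View pics/w1.png

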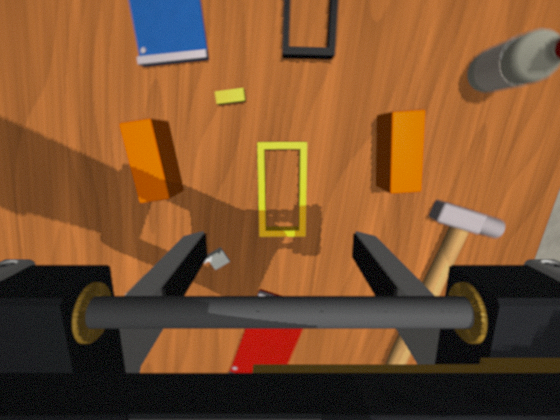

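The wrist view shows the brass frame at (282,188), measured (591,-107) with yaw 98.1° and size 120x60. This agrees with the top view, so I descend and grip.

```bash
python3 -c "
from h import *
go(591,-107,6,98.1)"
python3 -m crank '[[0,[0.0018,0.0045,0.04],[0,0,0]],[0,[0,0,0.04],[0,0,0]],[0,[0,0,0.04],[0,0,0]],[0,[0,0,0.035],[0,0,0]],[0,[0,0,0.025],[0,0,0]],[0,[0,0,0.012],[0,0,0]],[0,[0,0,0.006],[0,0,0]],[0,[0,0,0],[0,0,0]]]'
python3 -m crank '[[1,[0,0,0],[0,0,0]],[1,[0,0,0],[0,0,0]],[1,[0,0,0],[0,0,0]],[1,[0,0,0],[0,0,0]],[1,[0,0,0],[0,0,0]],[1,[0,0,0],[0,0,0]]]'
```

```text
shift first [  1.8   4.6 198.7]; after turn [  1.8   4.6 198.7]; turn z -0.2 | now [ 586.7 -109.4  204.7] [-1.7992e+02 -3.0000e-02  9.7900e+01] w 93.9 t 2.55 F [0.2 0.7 0. ] j6 -24
time: 3.35
tool_pos: [0.5914, -0.1072, 0.0075]
ee_rot: [-3.141, 0.0, 1.698]
wrist_force: [0.7, -0.5, 0.9]
width: 0.0939
finger_force: 0.0
time: 3.95
tool_pos: [0.5911, -0.1073, 0.008]
ee_rot: [-3.141, 0.0, 1.699]
wrist_force: [-1.6, 0.5, 3.6]
width: 0.0598
finger_force: 30.0
```

```bash
python3 -m crank '[[1,[0,0,-0.01],[0,0,0]],[1,[0,0,-0.03],[0,0,0]],[1,[0,0,-0.04],[0,0,0]],[1,[0,0,-0.04],[0,0,0]],[1,[0,0,-0.04],[0,0,0]],[1,[0,0,-0.04],[0,0,0]]]'
python3 -m crank '[[1,[0.03,-0.035,0],[0,0,0]],[1,[0.03,-0.035,0],[0,0,0]],[1,[0.03,-0.035,0],[0,0,0]],[1,[0.02,-0.02,0],[0,0,-2.5]],[1,[0,0,0],[0,0,-2.5]],[1,[0,0,0],[0,0,0]]]'
python3 - <<'E'
from h import *
s=vision.snapshot("wrist"); cv2.imwrite("pics/w2.png",s["color"][:,:,::-1])
print(find(s,"blue",.006,minpx=200)); go(427,103,200,102.7)
E
```

```text
time: 4.55
tool_pos: [0.5911, -0.1069, 0.2091]
ee_rot: [3.141, -0.0, 1.699]
wrist_force: [0.5, -0.4, -1.8]
width: 0.0595
finger_force: 30.0
time: 5.15
tool_pos: [0.4528, -0.0134, 0.208]
ee_rot: [3.14, 0.001, 1.787]
wrist_force: [0.5, 0.2, -1.9]
width: 0.0596
finger_force: 30.0
[(428, 102, 133, 78, -77.2, (278, 93))]
shift first [119.7  -0.7   7.8]; after turn [1.197e+02 1.000e-01 7.800e+00]; turn z -0.4 | now [453.2 -13.8 207.8] [1.7994e+02 2.0000e-02 1.0231e+02] w 60.0 t 5.2 F [ 0.6  0.1 -1.8] j6 -21
```

View pics/w2.png

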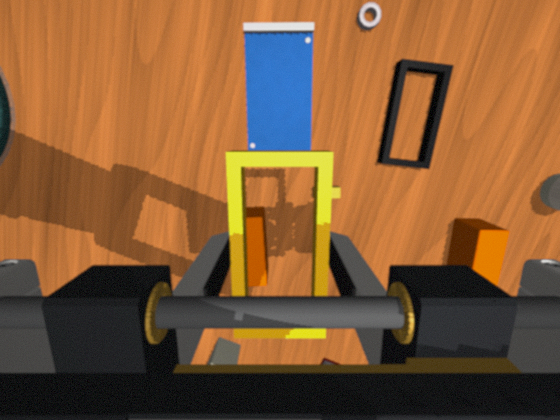

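The blue tray is at (278,93), measured (428,102) at -77.2°, with its near end touching the held frame in the view. I carry on to the tray and lower the frame.

```bash
python3 -m crank '[[1,[0.04,0,0],[0,0,-0.5]],[1,[0.04,0,0.03],[0,0,0]],[1,[0.038,0.0007,0.03],[0,0,0]],[1,[0,0,0.04],[0,0,0]],[1,[0,0,0.04],[0,0,0]],[1,[0,0,0],[0,0,0]]]'
python3 -c "
from h import *
go(427.7,101.7,14,102.8)"
```

```text
time: 5.8
tool_pos: [0.4232, 0.1008, 0.0613]
ee_rot: [-3.128, -0.002, 1.794]
wrist_force: [0.2, 1.3, -2.1]
width: 0.0596
finger_force: 30.0
shift first [-0.1  4.6 47.3]; after turn [-0.1  4.6 47.3]; turn z 0.0 | now [423.2 100.8  61.3] [-1.7920e+02 -9.0000e-02  1.0281e+02] w 59.6 t 5.8 F [ 0.2  1.3 -2.1] j6 -7
```

```bash
python3 -m crank '[[1,[0,0,0],[0,0,0]],[1,[0,0,0],[0,0,0]],[1,[0,0,0],[0,0,0]]]'
python3 -c "
from h import *
go(427.7,101.7,14,102.8); print(robot.get_obs()['joint_positions'],robot.get_obs()['qvel'])"
```

```text
time: 6.1
tool_pos: [0.4304, 0.1011, 0.0702]
ee_rot: [3.136, 0.001, 1.794]
wrist_force: [-0.8, -0.5, -1.9]
width: 0.0595
finger_force: 30.0
shift first [ 1.2 -2.5 56.2]; after turn [ 1.2 -2.5 56.2]; turn z -0.0 | now [430.4 101.1  70.2] [1.7971e+02 4.0000e-02 1.0278e+02] w 59.5 t 6.1 F [-0.8 -0.5 -1.9] j6 -7
[ 1.02419746e-01 -9.09390951e-02  1.82142278e+00 -3.07841480e-05
  1.40593135e+00 -1.20641923e-01] [ 0.0021197  -0.00201407  0.01320844  0.00123473 -0.00052606 -0.00186707]
```

```bash
python3 -m crank '[[1,[0.001,-0.0025,0.02],[0,0,0]],[1,[0,0,0.018],[0,0,0]],[1,[0,0,0.008],[0,0,0]],[1,[0,0,0],[0,0,0]],[1,[0,0,0],[0,0,0]],[1,[0,0,0],[0,0,0]]]'
python3 -c "
from h import *
go(427.7,101.7,14,102.8)"
```

```text
time: 6.7
tool_pos: [0.4267, 0.1017, 0.0228]
ee_rot: [3.139, 0.0, 1.795]
wrist_force: [0.8, -0.3, -1.6]
width: 0.0593
finger_force: 30.0
shift first [-0.3  1.   8.8]; after turn [-0.3  1.   8.8]; turn z 0.0 | now [426.7 101.7  22.8] [1.7985e+02 2.0000e-02 1.0283e+02] w 59.3 t 6.7 F [ 0.8 -0.3 -1.6] j6 -7
```

```bash
python3 -m crank '[[1,[0,0.001,0.005],[0,0,0]],[1,[0,0,0.0035],[0,0,0]],[1,[0,0,0],[0,0,0]],[1,[0,0,0],[0,0,0]]]'
python3 -c "
from h import *
go(427.7,101.7,14,102.8)"
```

```text
time: 7.1
tool_pos: [0.4272, 0.102, 0.0139]
ee_rot: [3.14, 0.0, 1.795]
wrist_force: [-1.5, -1.4, 5.4]
width: 0.0597
finger_force: 30.0
shift first [-0.4  0.5 -0.1]; after turn [-0.4  0.5 -0.1]; turn z 0.0 | now [427.2 102.   13.9] [1.7991e+02 2.0000e-02 1.0284e+02] w 59.7 t 7.1 F [-1.5 -1.4  5.4] j6 -7
```

```bash
python3 -m crank '[[0,[0,0,0],[0,0,0]],[0,[0,0,0],[0,0,0]],[0,[0,0,0],[0,0,0]],[0,[0,0,-0.01],[0,0,0]],[0,[0,0,-0.03],[0,0,0]],[0,[0,0,-0.04],[0,0,0]],[0,[0,0,-0.04],[0,0,0]],[0,[0,0,-0.04],[0,0,0]]]'
python3 -m crank '[[0,[-0.04,0,-0.03],[0,0,0]],[0,[-0.04,0,0],[0,0,0]],[0,[-0.03,0,0],[0,0,0]],[0,[0,0,0],[0,0,0]],[0,[0,0,0],[0,0,0]],[0,[0,0,0],[0,0,0]]]'
python3 - <<'E'
from h import *
s=vision.snapshot("wrist"); cv2.imwrite("pics/w3.png",s["color"][:,:,::-1])
print(find(s,"brass",.026,minpx=200),find(s,"blue",.006,minpx=30),find(s,"white",.012,minpx=30,tol=.008), find(s,"orange",.055,minpx=500))
go(434,-86,200,106)
E
```

```text
time: 7.9
tool_pos: [0.4262, 0.1019, 0.1751]
ee_rot: [3.141, 0.0, 1.795]
wrist_force: [0.2, 0.2, 0.5]
width: 0.0941
finger_force: 0.0
time: 8.5
tool_pos: [0.4506, -0.0046, 0.203]
ee_rot: [-3.141, -0.001, 1.796]
wrist_force: [0.6, 1.6, -0.8]
width: 0.0941
finger_force: 0.0
[(428, 102, 118, 59, -77.1, (280, 96))] [(428, 102, 102, 43, -77.2, (280, 99)), (428, 102, 135, 78, -77.2, (280, 109))] [(516, -213, 24, 16, 50.5, (291, 339)), (444, 31, 80, 9, 12.9, (280, 162)), (412, 172, 79, 8, 12.9, (280, 34)), (511, 205, 24, 24, -73.3, (372, 23))] [(711, -10, 41, 34, 12.9, (492, 251)), (434, -85, 93, 36, -74.5, (250, 259))]
shift first [-75.9 -34.4   3. ]; after turn [-73.9 -38.4   3. ]; turn z -3.1 | now [450.6  -4.4 203. ] [-1.7999e+02 -2.0000e-02  1.0292e+02] w 94.1 t 8.55 F [-0.1  0.4 -0.3] j6 -21
```

View pics/w3.png

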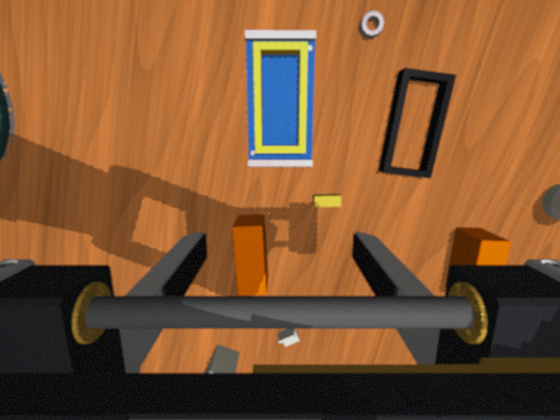

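The brass frame lies in the blue tray at (280,96), measured (428,102) at -77.1°. The tray measures (428,102) at -77.2°, so the frame is centred and square. Next is the orange block, with a clear look from behind first.

```bash
python3 -m crank '[[0,[-0.0446,-0.0073,0],[0,0,0]],[0,[-0.0446,-0.0073,0],[0,0,0]],[0,[-0.0446,-0.0073,0],[0,0,0]],[0,[-0.0446,-0.0073,0],[0,0,-2.7]],[0,[0,0,0],[0,0,0]],[0,[0,0,0],[0,0,0]],[0,[0,0,0],[0,0,0]]]'
python3 - <<'E'
from h import *
s=vision.snapshot("wrist"); 
r=find(s,"orange",.055,minpx=300); print(r)
print(np.median(height(s)[...,2][cv2.inRange(cv2.cvtColor(s["color"],cv2.COLOR_RGB2HSV),*HSV["orange"])>0]))
go(434,-86,45,105.6)
E
```

```text
time: 9.25
tool_pos: [0.4622, -0.1842, 0.203]
ee_rot: [3.141, -0.001, 1.844]
wrist_force: [0.1, -0.0, -0.3]
width: 0.094
finger_force: 0.0
[(373, -406, 43, 25, 77.6, (164, 342)), (716, -42, 89, 43, -78.5, (540, 136)), (434, -88, 89, 36, -74.3, (277, 103))]
-8.013626460986109e-05
shift first [102.   -0.7 158.1]; after turn [102.   -0.8 158.1]; turn z 0.1 | now [ 462.2 -184.1  203.1] [ 1.7999e+02 -2.0000e-02  1.0567e+02] w 94.3 t 9.3 F [ 0.7 -0.3 -0.3] j6 -44
```

```bash
python3 -m crank '[[0,[0.035,-0.001,0],[0,0,0]],[0,[0.035,0,0],[0,0,0]],[0,[0.03,0,0.02],[0,0,0]],[0,[0,0,0.04],[0,0,0]],[0,[0,0,0.04],[0,0,0]],[0,[0,0,0.03],[0,0,0]],[0,[0,0,0],[0,0,0]],[0,[0,0,0],[0,0,0]]]'
python3 -m crank '[[0,[0,0,0],[0,0,0]],[0,[0,0,0],[0,0,0]]]'
python3 -c "
from h import *
go(434,-88,28,105.7)"
```

```text
time: 10.1
tool_pos: [0.4344, -0.0887, 0.0736]
ee_rot: [3.141, 0.0, 1.844]
wrist_force: [-0.4, -0.4, 0.3]
width: 0.094
finger_force: 0.0
time: 10.3
tool_pos: [0.4359, -0.0901, 0.0754]
ee_rot: [3.138, 0.003, 1.842]
wrist_force: [-0.2, 1.0, -0.0]
width: 0.0939
finger_force: 0.0
shift first [ 2.5 -1.3 47.4]; after turn [ 2.5 -1.3 47.4]; turn z -0.1 | now [435.9 -90.1  75.4] [1.7978e+02 1.5000e-01 1.0556e+02] w 93.9 t 10.3 F [-0.2  1.  -0. ] j6 -35
```

```bash
python3 -m crank '[[0,[0.002,-0.001,0.02],[0,0,0]],[0,[0,0,0.018],[0,0,0]],[0,[0,0,0.008],[0,0,0]],[0,[0,0,0],[0,0,0]],[0,[0,0,0],[0,0,0]],[0,[0,0,0],[0,0,0]]]'
python3 -m crank '[[1,[0,0,0],[0,0,0]],[1,[0,0,0],[0,0,0]],[1,[0,0,0],[0,0,0]],[1,[0,0,0],[0,0,0]],[1,[0,0,0],[0,0,0]],[1,[0,0,0],[0,0,0]],[1,[0,0,0],[0,0,0]]]'
python3 -m crank '[[1,[0,0,0],[0,0,0]],[1,[0,0,-0.01],[0,0,0]],[1,[0,0,-0.03],[0,0,0]],[1,[0,0,-0.04],[0,0,0]],[1,[0,0,-0.04],[0,0,0]],[1,[0,0,0],[0,0,0]],[1,[0,0,0],[0,0,0]]]'
python3 -c "
from h import *
go(428,102,140,102.85)"
```

```text
time: 10.9
tool_pos: [0.4338, -0.0884, 0.0282]
ee_rot: [3.14, 0.001, 1.842]
wrist_force: [0.1, -0.2, 0.2]
width: 0.094
finger_force: 0.0
time: 11.6
tool_pos: [0.4328, -0.0881, 0.0269]
ee_rot: [-3.142, 0.0, 1.842]
wrist_force: [-0.7, -0.3, -0.0]
width: 0.0412
finger_force: 0.0
time: 12.3
tool_pos: [0.4333, -0.0882, 0.1481]
ee_rot: [3.14, 0.001, 1.842]
wrist_force: [-0.7, 0.4, -1.8]
width: 0.0357
finger_force: 30.0
shift first [184.7  45.9   8.1]; after turn [186.6  37.2   8.1]; turn z 2.7 | now [433.3 -88.2 148.1] [1.7989e+02 8.0000e-02 1.0554e+02] w 35.7 t 12.3 F [-0.7  0.4 -1.8] j6 -34
```

```bash
python3 -m crank '[[1,[0,0,0],[0,0,2.7]],[1,[0.0373,0.0074,0],[0,0,0]],[1,[0.0373,0.0074,0],[0,0,0]],[1,[0.0373,0.0074,0],[0,0,0]],[1,[0.0373,0.0075,0],[0,0,0]],[1,[0.0373,0.0075,0],[0,0,0]],[1,[0,0,0.01],[0,0,0]],[1,[0,0,0.02],[0,0,0]]]'
python3 -m crank '[[1,[0,0,0.02],[0,0,0]],[1,[0,0,0.015],[0,0,0]],[1,[0,0,0],[0,0,0]],[1,[0,0,0],[0,0,0]],[1,[0,0,0],[0,0,0]],[1,[0,0,0],[0,0,0]]]'
python3 -c "
from h import *
go(428,102,33,102.85)"
```

```text
time: 13.1
tool_pos: [0.4273, 0.1027, 0.1159]
ee_rot: [-3.141, 0.001, 1.798]
wrist_force: [-0.2, 0.0, -2.5]
width: 0.0357
finger_force: 30.0
time: 13.7
tool_pos: [0.4283, 0.1019, 0.0828]
ee_rot: [3.14, 0.0, 1.795]
wrist_force: [-1.3, 0.1, -1.1]
width: 0.036
finger_force: 30.0
shift first [ 0.2 -0.2 49.8]; after turn [ 0.2 -0.2 49.8]; turn z -0.0 | now [428.3 101.9  82.8] [1.7991e+02 2.0000e-02 1.0282e+02] w 36.0 t 13.7 F [-1.3  0.1 -1.1] j6 -7
```

```bash
python3 -m crank '[[1,[0,0,0.01],[0,0,0]],[1,[0,0,0.012],[0,0,0]],[1,[0,0,0.01],[0,0,0]],[1,[0,0,0.008],[0,0,0]],[1,[0,0,0],[0,0,0]],[1,[0,0,0],[0,0,0]],[1,[0,0,0],[0,0,0]]]'
python3 -c "
from h import *
go(428,102,33,102.85)"
```

```text
time: 14.4
tool_pos: [0.428, 0.1021, 0.0424]
ee_rot: [3.141, 0.0, 1.795]
wrist_force: [-0.8, -0.3, 0.2]
width: 0.0358
finger_force: 30.0
shift first [-0.1 -0.1  9.4]; after turn [-0.1 -0.1  9.4]; turn z -0.0 | now [428.  102.1  42.4] [1.7995e+02 1.0000e-02 1.0284e+02] w 35.8 t 14.4 F [-0.8 -0.3  0.2] j6 -7
```

```bash
python3 -m crank '[[1,[0,0,0.005],[0,0,0]],[1,[0,0,0.004],[0,0,0]],[1,[0,0,0],[0,0,0]],[1,[0,0,0],[0,0,0]]]'
python3 -c "
from h import *
go(428,102,33,102.85)"
```

```text
time: 14.8
tool_pos: [0.4276, 0.102, 0.0329]
ee_rot: [-3.142, 0.0, 1.795]
wrist_force: [0.1, 0.3, -1.0]
width: 0.0358
finger_force: 30.0
shift first [-0.1  0.4 -0.1]; after turn [-0.1  0.4 -0.1]; turn z -0.0 | now [427.6 102.   32.9] [-179.99    0.    102.84] w 35.8 t 14.8 F [ 0.1  0.3 -1. ] j6 -7
```

```bash
python3 -m crank '[[1,[0,0,0.001],[0,0,0]],[1,[0,0,0],[0,0,0]],[1,[0,0,0],[0,0,0]]]'
```

```text
time: 15.1
tool_pos: [0.4276, 0.102, 0.0328]
ee_rot: [-3.141, 0.0, 1.795]
wrist_force: [-2.6, -0.5, 5.0]
width: 0.0359
finger_force: 30.0
```

```bash
python3 -m crank '[[0,[0,0,0],[0,0,0]],[0,[0,0,0],[0,0,0]],[0,[0,0,0],[0,0,0]],[0,[0,0,0],[0,0,0]],[0,[0,0,-0.02],[0,0,0]],[0,[0,0,-0.04],[0,0,0]],[0,[0,0,-0.04],[0,0,0]],[0,[0,0,-0.04],[0,0,0]]]'
python3 -m crank '[[0,[-0.03,0.03,-0.02],[0,0,0]],[0,[-0.03,0.03,-0.01],[0,0,0]],[0,[-0.03,0.03,0],[0,0,3]],[0,[-0.03,0.01,0],[0,0,3.7]],[0,[0,0,0],[0,0,0]],[0,[0,0,0],[0,0,0]],[0,[0,0,0],[0,0,0]]]'
python3 - <<'E'
from h import *
s=vision.snapshot("wrist"); cv2.imwrite("pics/w4.png",s["color"][:,:,::-1])
print(find(s,"brass",.026,minpx=200),find(s,"orange",.061,minpx=300),find(s,"black",.02,tol=.015,minpx=200))
go(592,111,200,95.8)
E
```

```text
time: 15.9
tool_pos: [0.4273, 0.102, 0.1731]
ee_rot: [-3.141, 0.0, 1.795]
wrist_force: [-0.0, 0.7, 0.4]
width: 0.0932
finger_force: 0.0
time: 16.6
tool_pos: [0.5498, 0.0072, 0.2018]
ee_rot: [-3.141, -0.001, 1.679]
wrist_force: [-0.5, -0.6, -0.3]
width: 0.0941
finger_force: 0.0
[(429, 103, 120, 61, -77.1, (191, 98))] [(716, -38, 89, 37, -78.8, (419, 246)), (431, 102, 89, 38, -77.1, (173, 96))] [(592, 111, 118, 59, -84.2, (325, 107))]
shift first [98.4 53.2  2.1]; after turn [98.8 52.5  2.1]; turn z 0.4 | now [549.8   7.4 202.1] [ 1.800e+02 -2.000e-02  9.622e+01] w 93.9 t 16.65 F [ 0.4 -0.1  0.3] j6 -11
```

View pics/w4.png

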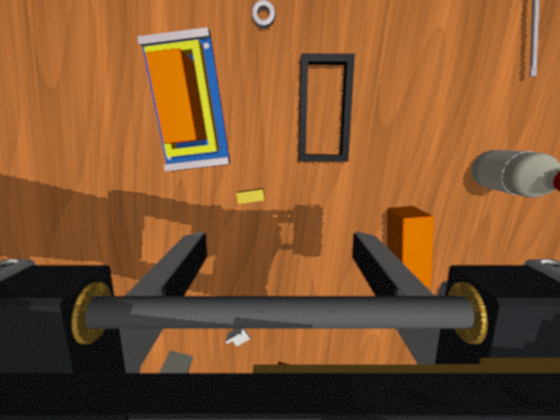

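The orange block stands in the brass frame at (173,96). The black frame at (325,107) measures (592,111) with yaw 95.8°, so I grip it next.

```bash
python3 -m crank '[[0,[0.033,0.0175,0],[0,0,0.4]],[0,[0.033,0.0175,0],[0,0,0]],[0,[0.0328,0.0175,0.02],[0,0,0]],[0,[0,0,0.04],[0,0,0]],[0,[0,0,0.04],[0,0,0]],[0,[0,0,0.03],[0,0,0]],[0,[0,0,0.015],[0,0,0]],[0,[0,0,0],[0,0,0]]]'
python3 -m crank '[[0,[0,0,0],[0,0,0]],[0,[0,0,0],[0,0,0]],[0,[0,0,0],[0,0,0]]]'
python3 -c "
from h import *
go(592,111,7,95.8)"
```

```text
time: 17.45
tool_pos: [0.5902, 0.1106, 0.0546]
ee_rot: [-3.137, -0.0, 1.672]
wrist_force: [0.9, -0.6, -0.2]
width: 0.0939
finger_force: 0.0
time: 17.75
tool_pos: [0.5939, 0.1102, 0.0594]
ee_rot: [3.137, 0.0, 1.671]
wrist_force: [0.3, -0.5, 0.1]
width: 0.094
finger_force: 0.0
shift first [ 1.  -1.8 52.4]; after turn [ 1.  -1.8 52.4]; turn z -0.1 | now [593.9 110.2  59.4] [1.7975e+02 1.0000e-02 9.5730e+01] w 94.0 t 17.75 F [ 0.3 -0.5  0.1] j6 -1
```

```bash
python3 -m crank '[[0,[0.001,-0.0015,0.02],[0,0,0]],[0,[0,0,0.02],[0,0,0]],[0,[0,0,0.008],[0,0,0]],[0,[0,0,0.004],[0,0,0]],[0,[0,0,0],[0,0,0]],[0,[0,0,0],[0,0,0]],[0,[0,0,0],[0,0,0]]]'
python3 -m crank '[[1,[0,0,0],[0,0,0]],[1,[0,0,0],[0,0,0]],[1,[0,0,0],[0,0,0]],[1,[0,0,0],[0,0,0]],[1,[0,0,0],[0,0,0]],[1,[0,0,0],[0,0,0]],[1,[0,0,0],[0,0,0]]]'
python3 -c "
from h import *
go(592,111,7,95.8)"
```

```text
time: 18.45
tool_pos: [0.5918, 0.111, 0.0062]
ee_rot: [3.139, 0.0, 1.671]
wrist_force: [0.2, -0.1, 0.5]
width: 0.0942
finger_force: 0.0
time: 19.15
tool_pos: [0.5911, 0.1109, 0.005]
ee_rot: [3.141, 0.0, 1.671]
wrist_force: [1.4, 0.2, -0.7]
width: 0.0597
finger_force: 30.0
shift first [-0.   0.9 -2. ]; after turn [-0.   0.9 -2. ]; turn z -0.1 | now [591.1 110.9   5. ] [1.7997e+02 1.0000e-02 9.5740e+01] w 59.7 t 19.15 F [ 1.4  0.2 -0.7] j6 -1
```

```bash
python3 -m crank '[[1,[0,0,-0.01],[0,0,0]],[1,[0,0,-0.03],[0,0,0]],[1,[0,0,-0.04],[0,0,0]],[1,[0,0,-0.04],[0,0,0]],[1,[0,0,-0.04],[0,0,0]],[1,[0,0,-0.035],[0,0,0]],[1,[0,0,0],[0,0,0]]]'
python3 -m crank '[[1,[-0.0429,-0.0056,0],[0,0,0]],[1,[-0.0429,-0.0056,0],[0,0,0]],[1,[-0.0429,-0.0056,0],[0,0,0]],[1,[-0.0429,-0.0056,0],[0,0,0]],[1,[-0.0429,-0.0056,0],[0,0,0]],[1,[-0.0429,-0.0056,0],[0,0,0]],[1,[-0.0429,-0.0056,0],[0,0,0]]]'
python3 -m crank '[[1,[-0.0429,-0.0056,0],[0,0,0]],[1,[-0.0429,-0.0056,0],[0,0,0]],[1,[-0.0429,-0.0056,0],[0,0,0]],[1,[-0.0429,-0.0056,0],[0,0,0]],[1,[-0.0429,-0.0056,0],[0,0,0]],[1,[-0.0429,-0.0056,0],[0,0,0]]]'
python3 -m crank '[[1,[0,0,0],[0,0,6]],[1,[0,0,0],[0,0,6]],[1,[0,0,0],[0,0,5.9]],[1,[0,0,0],[0,0,0]],[1,[0,0,0],[0,0,0]],[1,[0,0,0],[0,0,0]]]'
python3 - <<'E'
from h import *
s=vision.snapshot("wrist"); cv2.imwrite("pics/w5.png",s["color"][:,:,::-1])
print(find(s,"red",.006,minpx=200),find(s,"white",.012,minpx=30,tol=.01),find(s,"white",.055,minpx=300))
go(598,-339,200,77.8)
E
```

```text
time: 19.85
tool_pos: [0.5935, 0.1112, 0.2075]
ee_rot: [3.129, 0.0, 1.671]
wrist_force: [0.4, -0.2, -0.5]
width: 0.0597
finger_force: 30.0
time: 20.55
tool_pos: [0.5805, -0.193, 0.1977]
ee_rot: [-3.138, -0.002, 1.671]
wrist_force: [1.3, 0.8, -2.0]
width: 0.0596
finger_force: 30.0
time: 21.15
tool_pos: [0.5732, -0.4522, 0.1973]
ee_rot: [-3.139, -0.003, 1.671]
wrist_force: [1.1, -0.6, -1.7]
width: 0.0596
finger_force: 30.0
time: 21.75
tool_pos: [0.574, -0.4508, 0.1991]
ee_rot: [-3.14, -0.001, 1.36]
wrist_force: [0.4, -0.4, -1.3]
width: 0.0599
finger_force: 30.0
[(601, -336, 132, 78, 77.7, (281, 91))] [(567, -686, 152, 57, -0.6, (309, 347)), (580, -596, 17, 8, -12.0, (306, 293)), (619, -597, 21, 15, 78.0, (333, 289)), (846, -598, 84, 17, 0.5, (506, 259)), (807, -541, 19, 17, 0.0, (469, 221)), (854, -537, 69, 10, 0.0, (508, 210)), (616, -268, 79, 8, -12.1, (281, 26)), (516, -223, 21, 20, -51.0, (184, 5))] [(423, -301, 89, 36, 79.3, (105, 88))]
shift first [ 1.144e+02 -1.000e-01 -6.000e-01]; after turn [114.4  -0.3  -0.6]; turn z 0.1 | now [ 574.1 -450.9  199.4] [-1.7995e+02 -2.0000e-02  7.7920e+01] w 60.2 t 21.8 F [-0.5 -0.4 -1.9] j6 -31
```

View pics/w5.png

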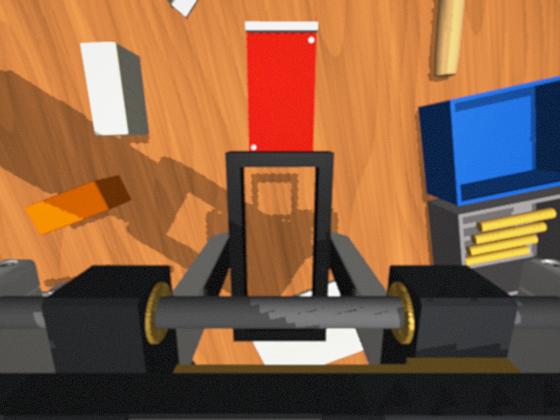

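The red tray is at (281,91), with its near end hidden by the held frame. From the far stop at (281,26) its centre is (600.7,-338.3) with yaw 77.7°.

```bash
python3 -m crank '[[1,[0.039,0.0007,0],[0,0,0.1]],[1,[0.039,0.0007,0],[0,0,0]],[1,[0.0377,0.0008,0.02],[0,0,0]],[1,[0,0,0.04],[0,0,0]],[1,[0,0,0.04],[0,0,0]],[1,[0,0,0.03],[0,0,0]],[1,[0,0,0.01],[0,0,0]],[1,[0,0,0],[0,0,0]]]'
python3 -m crank '[[1,[0,0,0],[0,0,0]],[1,[0,0,0],[0,0,0]],[1,[0,0,0],[0,0,0]]]'
python3 -c "
from h import *
go(600.7,-338.3,11,77.75)"
```

```text
time: 22.6
tool_pos: [0.5998, -0.3378, 0.0579]
ee_rot: [-3.138, -0.001, 1.357]
wrist_force: [-1.1, 0.3, -2.0]
width: 0.0597
finger_force: 30.0
time: 22.9
tool_pos: [0.6021, -0.3396, 0.0627]
ee_rot: [3.137, 0.002, 1.357]
wrist_force: [-0.0, -0.4, -2.7]
width: 0.0595
finger_force: 30.0
shift first [ 1.  -1.6 51.7]; after turn [ 1.  -1.6 51.7]; turn z -0.0 | now [ 602.1 -339.6   62.7] [1.7976e+02 1.0000e-01 7.7730e+01] w 59.5 t 22.9 F [-0.  -0.4 -2.7] j6 -22
```

```bash
python3 -m crank '[[1,[0.001,-0.0015,0.02],[0,0,0]],[1,[0,0,0.015],[0,0,0]],[1,[0,0,0.007],[0,0,0]],[1,[0,0,0],[0,0,0]],[1,[0,0,0],[0,0,0]],[1,[0,0,0],[0,0,0]],[1,[0,0,0],[0,0,0]]]'
python3 -c "
from h import *
go(600.7,-338.3,11,77.75)"
```

```text
time: 23.6
tool_pos: [0.6002, -0.3378, 0.0191]
ee_rot: [3.14, 0.001, 1.357]
wrist_force: [-0.1, -0.3, -1.8]
width: 0.0595
finger_force: 30.0
shift first [-0.4  0.6  8.1]; after turn [-0.4  0.6  8.1]; turn z -0.0 | now [ 600.2 -337.8   19.1] [1.799e+02 5.000e-02 7.774e+01] w 59.5 t 23.6 F [-0.1 -0.3 -1.8] j6 -22
```

```bash
python3 -m crank '[[1,[0,0.0005,0.004],[0,0,0]],[1,[0,0,0.0035],[0,0,0]],[1,[0,0,0],[0,0,0]],[1,[0,0,0.0005],[0,0,0]],[1,[0,0,0],[0,0,0]]]'
python3 -c "
from h import *
go(600.7,-338.3,11,77.75)"
```

```text
time: 24.1
tool_pos: [0.6004, -0.3376, 0.0109]
ee_rot: [3.141, 0.0, 1.357]
wrist_force: [-1.0, 0.1, 2.6]
width: 0.0599
finger_force: 30.0
shift first [-0.6  0.5 -0.1]; after turn [-0.6  0.5 -0.1]; turn z -0.0 | now [ 600.4 -337.6   10.9] [1.7994e+02 2.0000e-02 7.7740e+01] w 59.9 t 24.1 F [-1.   0.1  2.6] j6 -22
```

```bash
python3 -m crank '[[0,[0,0,0],[0,0,0]],[0,[0,0,0],[0,0,0]],[0,[0,0,0],[0,0,0]],[0,[0,0,-0.01],[0,0,0]],[0,[0,0,-0.03],[0,0,0]],[0,[0,0,-0.04],[0,0,0]],[0,[0,0,-0.04],[0,0,0]],[0,[0,0,-0.04],[0,0,0]]]'
python3 -m crank '[[0,[-0.035,-0.025,-0.02],[0,0,0]],[0,[-0.035,-0.03,-0.01],[0,0,0]],[0,[-0.035,-0.025,0],[0,0,0]],[0,[0,0,0],[0,0,0]],[0,[0,0,0],[0,0,0]],[0,[0,0,0],[0,0,0]]]'
python3 - <<'E'
from h import *
s=vision.snapshot("wrist"); cv2.imwrite("pics/w6.png",s["color"][:,:,::-1])
print(find(s,"black",.026,minpx=200),find(s,"red",.006,minpx=100),find(s,"white",.012,minpx=30,tol=.01),find(s,"white",.055,minpx=300))
go(422,-300,200,79.3)
E
```

```text
time: 24.9
tool_pos: [0.6, -0.3374, 0.1723]
ee_rot: [3.141, 0.0, 1.357]
wrist_force: [0.4, -0.3, -0.2]
width: 0.0938
finger_force: 0.0
time: 25.5
tool_pos: [0.5002, -0.4224, 0.2001]
ee_rot: [3.141, -0.0, 1.358]
wrist_force: [0.2, -0.5, 0.2]
width: 0.0941
finger_force: 0.0
[(366, -641, 72, 26, -25.1, (217, 362)), (762, -536, 75, 33, 75.8, (502, 234)), (600, -337, 118, 60, 77.7, (349, 101))] [(603, -338, 104, 41, 77.8, (348, 103)), (600, -338, 134, 79, 77.8, (346, 111))] [(560, -667, 169, 59, -12.2, (353, 345)), (830, -544, 34, 5, 0.1, (545, 228)), (585, -409, 81, 7, -12.2, (343, 167)), (616, -268, 81, 8, -12.2, (350, 38)), (516, -221, 24, 20, 38.8, (254, 14)), (503, -209, 13, 4, 39.5, (240, 4))] [(423, -301, 89, 35, 79.2, (181, 101))]
shift first [ 1.028e+02 -1.025e+02 -1.000e-01]; after turn [ 1.054e+02 -9.980e+01 -1.000e-01]; turn z -1.5 | now [ 500.5 -422.1  199.9] [ 1.800e+02 -3.000e-02  7.783e+01] w 94.1 t 25.55 F [-0.3 -0.8 -0.1] j6 -33
```

View pics/w6.png

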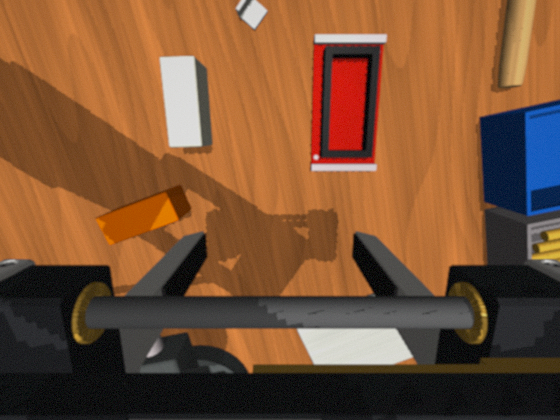

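The black frame in the red tray at (349,101) measures (600,-337) at 77.7°, against a tray centre of (600.5,-338.5) at 77.8°. It is centred and square. The white block at (181,101) measures (423,-301) at 79.2°, so I pick it up next.

```bash
python3 -m crank '[[0,[0,0,0],[0,0,-1.4]],[0,[0.0261,-0.0247,0],[0,0,0]],[0,[0.0261,-0.0247,0],[0,0,0]],[0,[0.0261,-0.0247,0],[0,0,0]],[0,[0.0261,-0.0247,0],[0,0,0]],[0,[0,0,0.03],[0,0,0]],[0,[0,0,0.04],[0,0,0]],[0,[0,0,0.035],[0,0,0]]]'
python3 -m crank '[[0,[0,0,0.02],[0,0,0]],[0,[0,0,0],[0,0,0]],[0,[0,0,0],[0,0,0]],[0,[0,0,0],[0,0,0]],[0,[0,0,0],[0,0,0]]]'
python3 -c "
from h import *
go(423,-301,27.5,79.2)"
```

```text
time: 26.35
tool_pos: [0.4228, -0.3008, 0.0942]
ee_rot: [3.14, 0.001, 1.384]
wrist_force: [0.3, 0.6, 0.3]
width: 0.094
finger_force: 0.0
time: 26.85
tool_pos: [0.4234, -0.3027, 0.077]
ee_rot: [3.138, 0.002, 1.382]
wrist_force: [0.2, 0.5, 0.8]
width: 0.0939
finger_force: 0.0
shift first [ 1.6 -0.7 49.5]; after turn [ 1.6 -0.7 49.5]; turn z -0.0 | now [ 423.4 -302.7   77. ] [1.7982e+02 1.2000e-01 7.9170e+01] w 93.9 t 26.85 F [0.2 0.5 0.8] j6 -31
```

```bash
python3 -m crank '[[0,[0.001,-0.0005,0.02],[0,0,0]],[0,[0,0,0.019],[0,0,0]],[0,[0,0,0.009],[0,0,0]],[0,[0,0,0],[0,0,0]],[0,[0,0,0],[0,0,0]],[0,[0,0,0],[0,0,0]]]'
python3 -m crank '[[1,[0,0,0],[0,0,0]],[1,[0,0,0],[0,0,0]],[1,[0,0,0],[0,0,0]],[1,[0,0,0],[0,0,0]],[1,[0,0,0],[0,0,0]],[1,[0,0,0],[0,0,0]],[1,[0,0,0],[0,0,0]],[1,[0,0,0],[0,0,0]]]'
python3 -m crank '[[1,[0,0,0],[0,0,0]],[1,[0,0,-0.01],[0,0,0]],[1,[0,0,-0.03],[0,0,0]],[1,[0,0,-0.04],[0,0,0]],[1,[0,0,-0.04],[0,0,0]],[1,[0,0,0],[0,0,0]],[1,[0,0,0],[0,0,0]]]'
python3 -c "
from h import *
go(600.3,-337.5,140,77.75)"
```

```text
time: 27.45
tool_pos: [0.4228, -0.3016, 0.0284]
ee_rot: [3.139, 0.001, 1.381]
wrist_force: [-0.1, 0.2, -0.8]
width: 0.0938
finger_force: 0.0
time: 28.25
tool_pos: [0.4218, -0.3008, 0.027]
ee_rot: [-3.141, 0.0, 1.381]
wrist_force: [0.5, 0.5, 0.9]
width: 0.0356
finger_force: 30.0
time: 28.95
tool_pos: [0.4223, -0.3011, 0.1478]
ee_rot: [3.14, 0.001, 1.381]
wrist_force: [-0.8, 0.2, -2.5]
width: 0.0357
finger_force: 30.0
shift first [ -2.2 181.7   7.8]; after turn [  2.2 181.7   7.8]; turn z 1.4 | now [ 422.3 -301.1  147.8] [1.799e+02 6.000e-02 7.914e+01] w 35.7 t 28.95 F [-0.8  0.2 -2.5] j6 -31
```

```bash
python3 -m crank '[[1,[0,0,0],[0,0,1.4]],[1,[0.0005,0.0363,0],[0,0,0]],[1,[0.0005,0.0363,0],[0,0,0]],[1,[0.0004,0.0363,0],[0,0,0]],[1,[0.0004,0.0364,0],[0,0,0]],[1,[0.0004,0.0364,0],[0,0,0]],[1,[0,0,0.01],[0,0,0]],[1,[0,0,0.02],[0,0,0]]]'
python3 -m crank '[[1,[0,0,0.02],[0,0,0]],[1,[0,0,0.015],[0,0,0]],[1,[0,0,0],[0,0,0]],[1,[0,0,0],[0,0,0]],[1,[0,0,0],[0,0,0]],[1,[0,0,0],[0,0,0]],[1,[0,0,0],[0,0,0]]]'
python3 -c "
from h import *
go(600.3,-337.5,33,77.75)"
```

```text
time: 29.75
tool_pos: [0.6002, -0.3371, 0.1144]
ee_rot: [-3.139, -0.001, 1.357]
wrist_force: [0.3, 0.4, -2.3]
width: 0.0361
finger_force: 30.0
time: 30.45
tool_pos: [0.6005, -0.3377, 0.0835]
ee_rot: [3.139, 0.001, 1.357]
wrist_force: [-0.5, 0.2, -2.5]
width: 0.0359
finger_force: 30.0
shift first [ 0.1 -0.2 50.5]; after turn [ 0.1 -0.2 50.5]; turn z -0.0 | now [ 600.5 -337.7   83.5] [1.7987e+02 5.0000e-02 7.7730e+01] w 35.9 t 30.45 F [-0.5  0.2 -2.5] j6 -22
```

```bash
python3 -m crank '[[1,[0,0,0.01],[0,0,0]],[1,[0,0,0.012],[0,0,0]],[1,[0,0,0.01],[0,0,0]],[1,[0,0,0.008],[0,0,0]],[1,[0,0,0],[0,0,0]],[1,[0,0,0],[0,0,0]],[1,[0,0,0],[0,0,0]]]'
python3 -m crank '[[1,[0,0,0.005],[0,0,0]],[1,[0,0,0.0045],[0,0,0]],[1,[0,0,0.001],[0,0,0]],[1,[0,0,0],[0,0,0]],[1,[0,0,0],[0,0,0]]]'
```

```text
time: 31.15
tool_pos: [0.6004, -0.3375, 0.0426]
ee_rot: [3.14, 0.001, 1.357]
wrist_force: [-0.2, -0.7, -1.7]
width: 0.036
finger_force: 30.0
time: 31.65
tool_pos: [0.6005, -0.3376, 0.0328]
ee_rot: [3.14, 0.001, 1.357]
wrist_force: [-0.4, -0.0, 4.6]
width: 0.0361
finger_force: 30.0
```

```bash
python3 -m crank '[[0,[0,0,0],[0,0,0]],[0,[0,0,0],[0,0,0]],[0,[0,0,0],[0,0,0]],[0,[0,0,0],[0,0,0]],[0,[0,0,-0.02],[0,0,0]],[0,[0,0,-0.04],[0,0,0]],[0,[0,0,-0.04],[0,0,0]],[0,[0,0,-0.04],[0,0,0]]]'
python3 -m crank '[[0,[0,0,-0.03],[0,0,0]],[0,[0.0409,-0.0113,0],[0,0,0]],[0,[0.0409,-0.0113,0],[0,0,0]],[0,[0.0409,-0.0113,0],[0,0,0]],[0,[0.0409,-0.0113,0],[0,0,0]],[0,[0.0409,-0.0113,0],[0,0,0]],[0,[0.0409,-0.0113,0],[0,0,0]]]'
python3 -m crank '[[0,[0.0409,-0.0113,0],[0,0,0]],[0,[0.0409,-0.0113,0],[0,0,0]],[0,[0.0409,-0.0113,0],[0,0,0]],[0,[0.0409,-0.0113,0],[0,0,0]],[0,[0.0409,-0.0113,0],[0,0,0]],[0,[0.0409,-0.0113,0],[0,0,0]],[0,[0.0409,-0.0113,0],[0,0,0]]]'
python3 -m crank '[[0,[0,0,0],[0,0,0]],[0,[0,0,0],[0,0,0]],[0,[0,0,0],[0,0,0]]]'
python3 - <<'E'
from h import *
s=vision.snapshot("wrist"); cv2.imwrite("pics/w7.png",s["color"][:,:,::-1])
print(find(s,"white",.05,minpx=200),find(s,"orange",.061,minpx=200))
go(592,320,200,77.75)
t=vision.snapshot("top"); print(find(t,"white",.061,near=(375,205),rad=30,tol=.01),find(t,"black",.026,near=(375,205),rad=40,tol=.012))
cv2.imwrite("pics/t2.png",cv2.resize(t["color"][160:320,130:430,::-1],(780,416)))
E
```

```text
time: 32.45
tool_pos: [0.5997, -0.3371, 0.1724]
ee_rot: [-3.141, -0.0, 1.357]
wrist_force: [0.2, 0.7, 1.1]
width: 0.0935
finger_force: 0.0
time: 33.15
tool_pos: [0.5854, -0.0814, 0.2013]
ee_rot: [3.142, -0.0, 1.357]
wrist_force: [0.0, 0.3, -0.7]
width: 0.0935
finger_force: 0.0
time: 33.85
tool_pos: [0.569, 0.2152, 0.2014]
ee_rot: [3.141, 0.0, 1.357]
wrist_force: [0.2, -0.2, 0.9]
width: 0.0941
finger_force: 0.0
time: 34.15
tool_pos: [0.5695, 0.2125, 0.2013]
ee_rot: [3.141, 0.001, 1.356]
wrist_force: [0.2, -0.3, 0.1]
width: 0.0938
finger_force: 0.0
[(593, 319, 42, 42, -12.3, (279, 96))] [(437, 71, 37, 24, 12.7, (198, 333))]
shift first [110.2  -1.2   1.4]; after turn [110.2  -1.    1.4]; turn z -0.1 | now [569.6 212.1 201.4] [1.7999e+02 4.0000e-02 7.7640e+01] w 93.9 t 34.2 F [ 0.1  0.2 -0.7] j6 27
[(599, -336, 91, 37, 77.9, (378, 207))] [(597, -334, 118, 58, 77.3, (371, 213))]
```

View pics/w7.png

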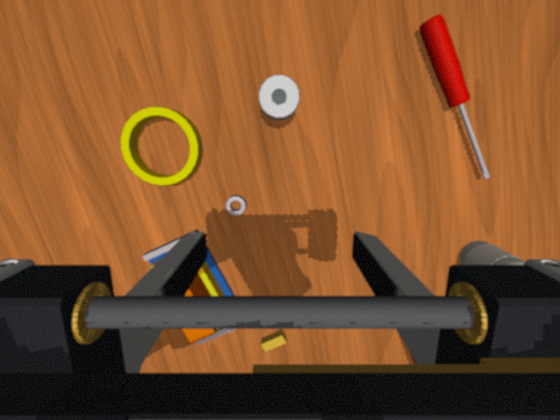

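View pics/t2.png

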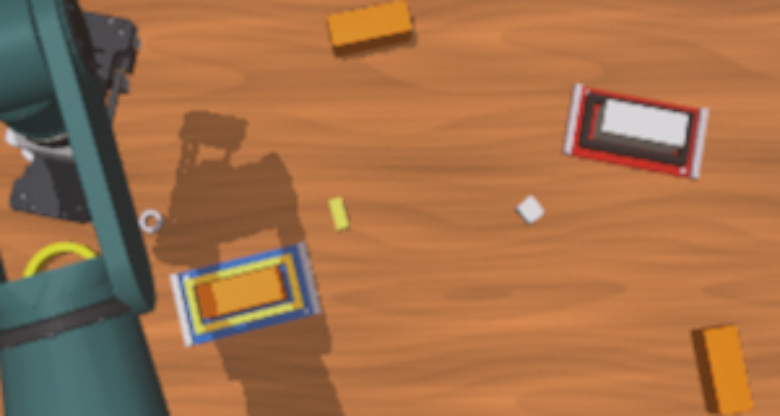

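The weight is at (279,96) in the wrist view, measured (593,319). The top crop shows the white block standing in the black frame at (645,122) and the orange block in the brass frame at (242,290). I pick up the weight.

```bash
python3 -m crank '[[0,[0.037,0,0],[0,0,0]],[0,[0.037,0,0],[0,0,0]],[0,[0.0354,0,0.02],[0,0,0]],[0,[0,0,0.035],[0,0,0]],[0,[0,0,0.035],[0,0,0]],[0,[0,0,0.02],[0,0,0]],[0,[0,0,0],[0,0,0]],[0,[0,0,0],[0,0,0]]]'
python3 -m crank '[[0,[0,0,0],[0,0,0]],[0,[0,0,0],[0,0,0]],[0,[0,0,0],[0,0,0]]]'
python3 -c "
from h import *
go(593,319,12,77.65)"
```

```text
time: 35.05
tool_pos: [0.5931, 0.3194, 0.0918]
ee_rot: [3.142, 0.0, 1.355]
wrist_force: [0.2, -0.1, 0.4]
width: 0.0939
finger_force: 0.0
time: 35.35
tool_pos: [0.5935, 0.3206, 0.0934]
ee_rot: [3.139, -0.002, 1.357]
wrist_force: [0.2, -0.0, -1.0]
width: 0.0943
finger_force: 0.0
shift first [-1.6 -0.1 81.4]; after turn [-1.6 -0.1 81.4]; turn z 0.1 | now [593.5 320.6  93.4] [ 1.7986e+02 -1.0000e-01  7.7720e+01] w 94.3 t 35.35 F [ 0.2 -0.  -1. ] j6 36
```

```bash
python3 -m crank '[[0,[-0.001,0,0.025],[0,0,0]],[0,[0,0,0.025],[0,0,0]],[0,[0,0,0.018],[0,0,0]],[0,[0,0,0.01],[0,0,0]],[0,[0,0,0.003],[0,0,0]],[0,[0,0,0],[0,0,0]],[0,[0,0,0],[0,0,0]],[0,[0,0,0],[0,0,0]]]'
python3 -m crank '[[1,[0,0,0],[0,0,0]],[1,[0,0,0],[0,0,0]],[1,[0,0,0],[0,0,0]],[1,[0,0,0],[0,0,0]],[1,[0,0,0],[0,0,0]],[1,[0,0,0],[0,0,0]],[1,[0,0,0],[0,0,0]],[1,[0,0,0],[0,0,0]]]'
python3 -c "
from h import *
go(593,319,12,77.65)"
python3 -m crank '[[1,[0,0,0],[0,0,0]],[1,[0,0,-0.01],[0,0,0]],[1,[0,0,-0.03],[0,0,0]],[1,[0,0,-0.04],[0,0,0]],[1,[0,0,-0.04],[0,0,0]],[1,[0,0,-0.02],[0,0,0]],[1,[0,0,0],[0,0,0]],[1,[0,0,0],[0,0,0]]]'
python3 - <<'E'
from h import *
go(428,102,150,77.65)
E
```

```text
time: 36.15
tool_pos: [0.5933, 0.3198, 0.012]
ee_rot: [3.139, -0.001, 1.357]
wrist_force: [0.2, 0.9, 0.2]
width: 0.094
finger_force: 0.0
time: 36.95
tool_pos: [0.5923, 0.3194, 0.0104]
ee_rot: [-3.141, 0.0, 1.357]
wrist_force: [0.1, 0.5, 0.4]
width: 0.0434
finger_force: 30.0
shift first [-0.2  0.8 -1.6]; after turn [-0.2  0.8 -1.6]; turn z 0.1 | now [592.3 319.4  10.4] [-1.7999e+02  1.0000e-02  7.7740e+01] w 43.4 t 36.95 F [0.1 0.5 0.4] j6 36
time: 37.75
tool_pos: [0.5918, 0.3192, 0.1493]
ee_rot: [-3.14, 0.001, 1.357]
wrist_force: [-0.2, -0.2, -6.1]
width: 0.0438
finger_force: 30.0
shift first [-247.  -114.    -0.7]; after turn [-247.2 -113.6   -0.7]; turn z 0.1 | now [591.8 319.2 149.3] [-1.7992e+02  6.0000e-02  7.7740e+01] w 43.8 t 37.75 F [-0.2 -0.2 -6.1] j6 36
```

```bash
python3 -m crank '[[1,[-0.02,-0.0066,-0.02],[0,0,0]],[1,[-0.0396,-0.0126,-0.015],[0,0,0]],[1,[-0.0396,-0.0126,-0.015],[0,0,0]],[1,[-0.0396,-0.0126,0],[0,0,0]],[1,[-0.0396,-0.0126,0],[0,0,0]],[1,[-0.0396,-0.0126,0],[0,0,0]],[1,[-0.0396,-0.0126,0],[0,0,0]]]'
python3 -m crank '[[1,[-0.0396,-0.0126,0],[0,0,0]],[1,[-0.0396,-0.0126,0],[0,0,0]],[1,[-0.02,-0.006,0],[0,0,0]],[1,[0,0,0],[0,0,0]],[1,[0,0,0],[0,0,0]],[1,[0,0,0],[0,0,0]]]'
python3 - <<'E'
from h import *
s=vision.snapshot("wrist"); cv2.imwrite("pics/w8.png",s["color"][:,:,::-1])
print(find(s,"orange",.061,minpx=200,tol=.006),find(s,"brass",.026,minpx=200))
go(428,102,130,77.65)
E
```

```text
time: 38.45
tool_pos: [0.4546, 0.0838, 0.197]
ee_rot: [-3.136, 0.002, 1.357]
wrist_force: [1.4, -0.1, -3.4]
width: 0.0437
finger_force: 30.0
time: 39.05
tool_pos: [0.4055, -0.0045, 0.199]
ee_rot: [-3.139, -0.0, 1.358]
wrist_force: [0.3, 0.5, -4.9]
width: 0.0432
finger_force: 30.0
[(428, 102, 89, 35, -77.1, (278, 94))] [(428, 102, 119, 59, -77.1, (278, 96))]
shift first [108.7  -0.6  69.4]; after turn [108.7  -0.9  69.4]; turn z 0.2 | now [405.7  -4.4 199.4] [-1.7988e+02 -1.0000e-02  7.7810e+01] w 43.6 t 39.1 F [-0.4 -0.2 -4.8] j6 4
```

View pics/w8.png

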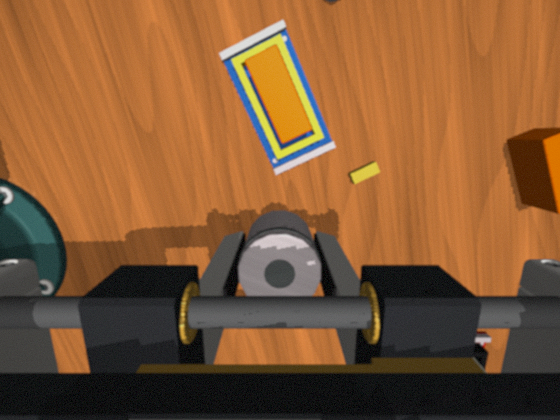

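The orange block at (278,94) measures exactly (428,102), and the weight is held straight at (280,265). I carry it over and lower it.

```bash
python3 -m crank '[[1,[0.037,0,0],[0,0,0]],[1,[0.037,0,0],[0,0,0]],[1,[0.0347,-0.0006,0],[0,0,0]],[1,[0,0,0.02],[0,0,0]],[1,[0,0,0.03],[0,0,0]],[1,[0,0,0.025],[0,0,0]],[1,[0,0,0.015],[0,0,0]],[1,[0,0,0],[0,0,0]]]'
python3 -m crank '[[1,[0,0,0],[0,0,0]],[1,[0,0,0],[0,0,0]],[1,[0,0,0],[0,0,0]],[1,[0,0,0],[0,0,0]]]'
python3 -c "
from h import *
go(427.7,102.2,71.4,77.7)"
```

```text
time: 39.9
tool_pos: [0.426, 0.1019, 0.1071]
ee_rot: [-3.135, 0.002, 1.359]
wrist_force: [-0.3, 0.4, -5.0]
width: 0.0433
finger_force: 30.0
time: 40.3
tool_pos: [0.429, 0.1013, 0.1115]
ee_rot: [3.14, -0.001, 1.357]
wrist_force: [-0.6, 0.7, -4.8]
width: 0.0437
finger_force: 30.0
shift first [ 0.6 -1.4 40.1]; after turn [ 0.6 -1.4 40.1]; turn z 0.0 | now [429.  101.3 111.5] [ 1.7989e+02 -3.0000e-02  7.7740e+01] w 43.7 t 40.3 F [-0.6  0.7 -4.8] j6 18
```

```bash
python3 -m crank '[[1,[0.0005,-0.001,0.01],[0,0,0]],[1,[0,0,0.012],[0,0,0]],[1,[0,0,0.008],[0,0,0]],[1,[0,0,0.004],[0,0,0]],[1,[0,0,0],[0,0,0]],[1,[0,0,0],[0,0,0]],[1,[0,0,0],[0,0,0]]]'
python3 -c "
from h import *
go(427.7,102.2,71.4,77.7)"
```

```text
time: 41.0
tool_pos: [0.4279, 0.1019, 0.077]
ee_rot: [3.141, -0.0, 1.357]
wrist_force: [0.0, -0.6, -4.1]
width: 0.0435
finger_force: 30.0
shift first [ 0.2 -0.2  5.6]; after turn [ 0.2 -0.2  5.6]; turn z 0.0 | now [427.9 101.9  77. ] [ 1.7994e+02 -2.0000e-02  7.7740e+01] w 43.5 t 41.0 F [ 0.  -0.6 -4.1] j6 18
```

```bash
python3 -m crank '[[1,[0,0,0.003],[0,0,0]],[1,[0,0,0.002],[0,0,0]],[1,[0,0,0],[0,0,0]],[1,[0,0,0],[0,0,0]]]'
python3 -m crank '[[1,[0,0,0.001],[0,0,0]],[1,[0,0,0],[0,0,0]],[1,[0,0,0],[0,0,0]]]'
```

```text
time: 41.4
tool_pos: [0.4273, 0.1019, 0.0714]
ee_rot: [-3.141, 0.0, 1.357]
wrist_force: [0.2, -0.2, -5.6]
width: 0.0437
finger_force: 30.0
time: 41.7
tool_pos: [0.4275, 0.1019, 0.0713]
ee_rot: [3.141, -0.0, 1.357]
wrist_force: [-3.4, 0.6, 3.1]
width: 0.0437
finger_force: 30.0
```

Contact, so I release, lift and check.

```bash
python3 -m crank '[[0,[0,0,0],[0,0,0]],[0,[0,0,0],[0,0,0]],[0,[0,0,0],[0,0,0]],[0,[0,0,0],[0,0,0]],[0,[0,0,-0.015],[0,0,0]],[0,[0,0,-0.035],[0,0,0]],[0,[0,0,-0.04],[0,0,0]],[0,[0,0,-0.04],[0,0,0]]]'
python3 -m crank '[[0,[-0.04,0,0],[0,0,0]],[0,[-0.04,0,0],[0,0,0]],[0,[-0.03,0,0],[0,0,0]],[0,[0,0,0],[0,0,0]],[0,[0,0,0],[0,0,0]],[0,[0,0,0],[0,0,0]],[0,[0,0,0],[0,0,0]]]'
python3 - <<'E'
from h import *
s=vision.snapshot("wrist"); cv2.imwrite("pics/w9.png",s["color"][:,:,::-1])
print(find(s,"white",.111,minpx=200),find(s,"brass",.026,minpx=200),find(s,"blue",.006,minpx=200))
t=vision.snapshot("top"); cv2.imwrite("pics/t3.png",t["color"][:,:,::-1])
print(find(t,"brass",.02),find(t,"white",.061,near=(375,205),rad=30,tol=.01)); go(0,0,0,0)
E
```

```text
time: 42.5
tool_pos: [0.4271, 0.1018, 0.2015]
ee_rot: [-3.141, 0.0, 1.357]
wrist_force: [0.1, -0.1, 0.7]
width: 0.094
finger_force: 0.0
time: 43.2
tool_pos: [0.4042, -0.0047, 0.2004]
ee_rot: [-3.141, -0.0, 1.359]
wrist_force: [-0.2, -0.0, -1.0]
width: 0.0936
finger_force: 0.0
[(428, 102, 42, 41, -12.2, (280, 87))] [(428, 102, 119, 59, -77.1, (276, 99))] [(428, 101, 135, 78, -77.2, (283, 108))]
[(417, 145, 61, 35, 2.9, (207, 276)), (442, 297, 91, 87, 88.8, (155, 269))] [(599, -336, 91, 36, 77.6, (378, 207))]
shift first [ -80.5 -396.1  200.3]; after turn [-404.2   -4.8  200.3]; turn z 77.8 | now [404.2  -4.8 200.3] [-179.98   -0.     77.84] w 94.1 t 43.3 F [0.7 0.5 0.6] j6 3
```

View pics/w9.png

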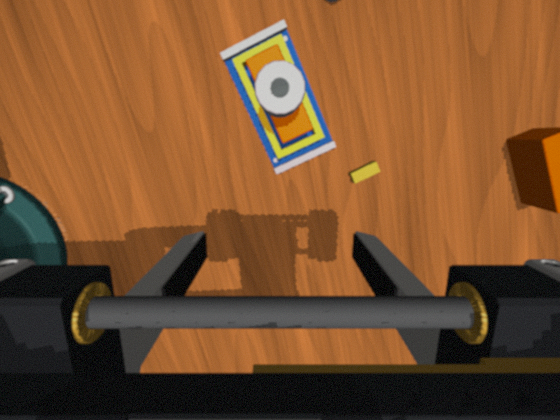

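View pics/t3.png

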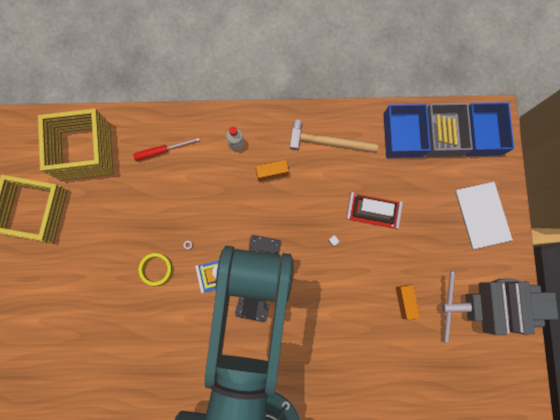

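The weight at (280,87) measures (428,102) and stands on the middle of the orange block. The white block stands in the black frame at (378,207), and the tape (155,269) and bottle (235,138) are where they started.

```bash
python3 -c "
from bench import robot
print(robot.close_job())"
```

```text
the job is handed in; nothing more can be done
None
```

The job is handed in at about 43 s: both frames lie centred and square in their trays with their blocks standing inside, the weight stands on the middle of the orange block, the tape roll and glue bottle were left alone, and the gripper is open and clear.

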